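# Hold the reagent flask down on the touch mixer

## Robot

A 6-joint arm with a two-finger parallel gripper is mounted at the origin on the work surface. World frame = base frame: x ahead of the robot, y to its left, z up, the work surface at z = 0. Lengths are in mm, angles in rad, forces in N, time in s.
With the tool pointing down it reaches from about 225 to 725 mm from the base axis. Payload 3.1 kg.
Tool frame: the origin (TCP) lies at the centre of the arm's flange, where the gripper is bolted on; the fingertips stand ctrl.tips_ahead ahead of it and the grasp point (between the pads) lies 155 mm ahead of it (ctrl.tips_ahead is the distance from the TCP to the fingertips, in mm); z points along the fingers, y is the line along which they close (so a half turn about z gives the same grasp; the last joint's range is limited). The gripper opens to 85 mm and grips with 20 to 120 N. Pads are 22 mm wide; open, the fingers measure 114 mm over their backs; the gripper's body (76 mm by 85 mm) begins 54 mm behind the grasp point. The pads swing forward as they close: fully open they stand 13 mm farther back than shut.
Start: joints at [-1.442, 0.048, 0.099, 1.622, 0, 1.443], TCP at [133.328, -507.781, 404.712] pointing down, gripper open.
Joint ranges: [-2.91, 2.91], [-0.99, 1.94], [-1.21, 1.42], [-2.12, 2.29], [-1.49, 1.47], [-3.14, 3.14]. Speed limits (rad/s): [2.79, 2.79, 3.14, 3.14, 3.14, 3.14].

## Interface

Orientations are given as a unit quaternion [x, y, z, w].
In Python, from workcell import ctrl gives the robot as it stands. The module is installed in compiled form; this text tells all that it offers.
- The arm moves only by the shell command python3 -m handwheel 'ROWS' [OPENING]. ROWS is rows parted by semicolons, their numbers by spaces, 1 to 5 of them, each of 6 numbers: dx, dy, dz in mm, then a rotation vector rx, ry, rz in rad; each row is the pose to reach, as a shift and turn from the pose commanded when the command began, along the tool's axes at that moment; what a row does not reach only later rows make up. A row lasts 1/8 s, in which the tool goes at most 62.5 mm and 0.188 rad, less where a joint would pass 70% of its speed; a pose out of reach is approached as far as the arm can. OPENING is the opening from 0.0 (shut) to 1.0 (fully open), set as the command begins (- or left out keeps the last). The fingers move at their own pace and stop on an object; the grip force is fixed at half the most. Time passes only in rows, so rows that do not move let the fingers close. It prints the time, the measured TCP pose, the force, the opening and the grip force at its end.
- ctrl.observe(): the state, without advancing time (a new reading comes with each control period).
- ctrl.camera(name): name is "side" or "top" or "wrist"; returns a dict with "color" (480x640x3 uint8, red, green, blue), "intrinsics" (3x3 intrinsics, pixels), "dist" ([k1, k2, p1, p2, k3] as OpenCV has them; the pictures are not rectified), "T" (4x4, takes a point from camera to world coordinates); the wrist camera has in their place "T_tool_cam" (4x4, takes a point from camera to tool coordinates, whose origin is the TCP and whose axes are the flange's). Camera axes: x right, y up, looking along -z (the intrinsics and any distortion apply to the point x, -y, -z); pixel columns grow to the right and rows downward; lengths in mm; the calibration is good to about 2 mm. A picture is of the moment at which its call begins: read the wrist's pose just before it. There is no depth.
- ctrl.sign_off(): hands the job in; it is judged then, once.
Trained networks look in a picture, given as the dict that the camera call returned (one of the last four; its "shot" number tells which), for a name from the list of things; names that differ only in an ending like _2 or _b are one class to them, and where a whole thing is asked for, a point or a joint stands for the part that bears it (a point fixed in the world has none). Each returns a list of dicts, best first, with "score" (0 to 1); they miss things now and then, are a little off and sometimes report something else, mostly with a low value. They report only what shows in the picture. A call takes as long as a camera call. They do not tell look-alikes from the thing itself.
- ctrl.trace(picture, name): "mask" (480x640 bool, what is visible of it) and "box" ([left, top, width, height] as shares, 0 to 1, of the picture: columns of its width, rows of its height, round what is visible of it).
- ctrl.mark_of(picture, name): "centre" ([column, row] as shares, 0 to 1, of the picture: columns of its width, rows of its height: a listed point, or the origin of a listed thing).
The state is a dict: "time_s": time; "joints": joint angles; "qd": joint speeds; "joint_efforts": joint torques, N m; "position": TCP position; "ee_rot": TCP orientation; "wrist_force": force on the tool from outside, world axes, zero at the start; "wrist_torque": the same for the moment, N m; "width": opening from 0.0 (shut) to 1.0 (fully open); "grasp_force": force on a finger pad.
Only numpy, scipy, OpenCV 4.12 (cv2) and the standard library are available. Lean on these libraries where they do the work, as an engineer would, in place of code of your own. Each camera call takes 0.05 s, during which the arm holds its last target. There are 200 camera calls.

## Task

Swing the clear cabinet's door wide open by its handle and leave it open, then take out the amber round flask by its neck, keeping it upright all the way. Set it centrally in the ring on top of the mixer and press it gently straight down until the sprung ring is fully down, as one does to start a touch mixer, and finish while still holding the flask pressed down. Leave the tube rack, the specimen pot and the dropper bottle where they stand.

Things in the scene. Friction and masses are not known exactly. Their poses are not given: they have to be found in the camera images.
- cabinet: clear acrylic cabinet with aluminium edges, fixed, 200 (x) x 200 (y) x 280 mm high; origin at the centre of its underside; its open front lies at x = -100 mm in its own frame and faces -x, towards the robot. Panels 5 mm thick, roof underside at 275 mm, white floor 8 mm thick, inner width 190 mm; empty but for the flask in its cork ring
- door (a joint): angle of the clear door, rad: 0 shut, 1.57 square to the cabinet front, 1.85 at its stop. 192 mm wide, 6 mm thick, upright hinge on the cabinet's left front edge (+y side); opens towards the robot, clockwise seen from above. May start a little ajar; turns easily (about 1 N at the handle), no catch, stays where left
- door_handle (a point): grip point on the axis of the door's black upright round bar handle (11 mm thick, 90 mm long), 255 mm above the bench, 25 mm below the cabinet's top, 12 mm below the bar's top end. The bar's axis is 35 mm off the door's face and 172 mm along the door from the hinge. Axes: those of the cabinet at angle 0, turning with the door (-x out of its face, y towards the hinge)
- door_hinge (a point): point on the door's upright hinge axis at the handle point's height; its axes turn with the door
- flask: amber round-bottomed flask with orange stopper, 110 to 220 g; origin at the ball's bottom, z up the neck. Ball 64 mm across (0 to 64 mm), straight neck 27 mm across up to 104 mm (grip it about 85 mm up), rim 33 mm across up to 109 mm, stopper up to 126 mm. Starts upright in the cork ring, its bottom 21 mm above the bench; lift it 12 mm to clear the ring
- cork_ring: loose cork ring in which the flask stands, about 50 mm behind the cabinet's open front: 80 mm across, hole 44 mm, 22 mm high; origin at the centre of its underside
- mixer: touch-start vortex mixer, fixed: grey and beige housing 165 x 125 mm, 108 mm high, with a sprung black rubber ring head (blue line on its rim) on top; origin at the centre of its underside, z up
- ring_centre (a point): centre of the mixer ring's upper rim, on the ring's axis, 150 mm above the bench when up; it moves down with the ring. The ring is 74 mm across outside and about 50 mm inside, 18 mm deep. The ball seats on the inner edge: a seated flask's bottom lies about 10.5 mm (10 to 11.5) below this point
- mixer_ring (a joint): how far the mixer's ring is pressed down, m: 0 up, 0.012 fully down on its stop. The spring needs about 4 N to start moving and about 12 N to be fully down; the flask's own weight does not move it
- tube_rack: bystander: blue wire rack of blood tubes with purple caps, about 80 x 152 mm, 104 mm high, 0.6 kg; origin at the centre of its underside
- specimen_pot: bystander: white specimen pot with a red lid, 60 mm across, 72 mm high; origin at the centre of its underside
- dropper_bottle: bystander: small amber dropper bottle, 30 mm across, 79 mm high; origin at the centre of its underside
There are look-alikes about, which are no part of the job. What is shaped like the mixer but yellow is not meant.

How it is judged (in metres and radians):
On the way, in this order (a step that is already met when the one before it is completed fails the run):
1. the cabinet door has been swung wide open (1.35 rad or more) (value of joint door above 1.35 rad), for 0.2 s.
2. the flask is out in front of the cabinet, held upright by the fingers (x of flask in the frame of cabinet below -0.16 m and contact force between the fingers and flask above 1 N and angle between flask's own z axis and vertical below 0.6 rad), for 0.2 s.
At the end, for the whole second after the job is handed in: Fingers hold the flask still and upright (0.3 rad), within 8 mm of the ring's axis, pressing over 6 N, the ring over 9 of its 12 mm down; the robot itself does not press on the mixer; door still over 1.2 rad open; bystanders within 30 mm of their starts (value of joint mixer_ring above 0.009 m and contact force between flask and mixer above 6 N and horizontal distance between flask and ring_centre below 0.008 m and angle between flask's own z axis and vertical below 0.3 rad and contact force between the fingers and flask above 3 N and contact force between each of the arm, the fingers and mixer below 1 N and linear speed of flask below 0.03 m/s and value of joint door above 1.2 rad and distance of each of tube_rack, specimen_pot, dropper_bottle from where it was at the start of the episode below 0.03 m); the arm keeps its last pose, push and grip.
It fails at once if the flask is tipped by more than 0.7 rad (angle between flask's own z axis and vertical above 0.7 rad).
It fails at once if the flask is rammed into the mixer with more than 45 N (contact force between flask and mixer above 45 N).
It fails at once if a bystander is pushed more than 30 mm or knocked over (distance of any of tube_rack, specimen_pot, dropper_bottle from where it was at the start of the episode above 0.03 m or angle between any of tube_rack, specimen_pot, dropper_bottle's own z axis and vertical above 0.5 rad).
It also fails if it takes over 66 s, if anything falls off the work surface, if the arm or the gripper's body presses on something with over 40 N, if the wrist force passes 120 N, or if a joint passes its speed limit or range.

## Working session

There is one attempt and no reset: what is moved stays moved. The work goes in short steps, Python scripts to look and compute and a shell command to move; the robot and the scene stay as the last step left them, time stands still between calls to the robot, and variables do not carry over. Pictures are saved under pics/ and viewed, at most 10 in all, crops included, and the job is handed in when it is done.

```bash
mkdir -p pics; cat > h.py <<'E'
import numpy as np, cv2
from workcell import ctrl
from scipy.spatial.transform import Rotation as R
def ray(p,uv):
    K=np.array(p["intrinsics"],float); d=np.array(p["dist"],float)
    q=cv2.undistortPoints(np.array([[uv]],float),K,d)[0,0]
    T=np.array(p["T"]) if "T" in p else p["Tw"]
    v=T[:3,:3]@np.array([q[0],-q[1],-1.]); return T[:3,3],v/np.linalg.norm(v)
def atz(p,uv,z):
    o,v=ray(p,uv); return o+v*(z-o[2])/v[2]
def tri(a,ua,b,ub):
    o1,v1=ray(a,ua); o2,v2=ray(b,ub)
    A=np.c_[v1,-v2]; s=np.linalg.lstsq(A,o2-o1,rcond=None)[0]
    x,y=o1+s[0]*v1,o2+s[1]*v2; return (x+y)/2,np.linalg.norm(x-y)
def proj(p,X):
    T=np.array(p["T"]) if "T" in p else p["Tw"]
    c=T[:3,:3].T@(np.array(X,float)-T[:3,3]); c=np.array([c[0],-c[1],-c[2]])
    return cv2.projectPoints(c[None],np.zeros(3),np.zeros(3),np.array(p["intrinsics"],float),np.array(p["dist"],float))[0][0,0]
def cam(n):
    s=ctrl.observe(); p=ctrl.camera(n)
    if n=="wrist":
        M=np.eye(4); M[:3,:3]=R.from_quat(s["ee_rot"]).as_matrix(); M[:3,3]=s["position"]; p["Tw"]=M@np.array(p["T_tool_cam"])
    return p
def mk(p,n,k=4):
    return [(round(d["score"],2),np.round(np.array(d["centre"])*[640,480],1)) for d in ctrl.mark_of(p,n)[:k]]
def save(p,f): cv2.imwrite("pics/"+f,p["color"][:,:,::-1])
E
python3 - <<'E'
from h import *
s=ctrl.observe(); print(s["position"],s["ee_rot"],ctrl.tips_ahead)
a=cam("side");b=cam("top");save(a,"side.png");save(b,"top.png")
for n in ["cabinet","door_handle","door_hinge","flask","cork_ring","mixer","ring_centre","tube_rack","specimen_pot","dropper_bottle"]:
    print(n,"S",mk(a,n),"T",mk(b,n))
print(a["T"],b["T"])
E
```

```text
[ 133.28284134 -507.58694566  403.50024309] [ 9.91769396e-01  1.28031447e-01 -4.41578794e-06 -1.18917123e-03] 173.4
cabinet S [(0.39, array([340.9, 199.5]))] T []
door_handle S [(0.94, array([339.4, 202.1]))] T [(0.98, array([260.8, 226.4])), (0.35, array([366.1, 163.7]))]
door_hinge S [(0.83, array([352.4, 118.1])), (0.56, array([254.9, 252.8]))] T [(0.59, array([164.5, 250.6]))]
flask S [(0.8, array([379. , 196.9]))] T [(0.66, array([215.6, 217.8])), (0.49, array([366.2, 164.9]))]
cork_ring S [(0.72, array([375. , 202.6]))] T [(0.42, array([213.1, 221.4])), (0.18, array([438.8, 237.4]))]
mixer S [(0.91, array([271.9, 375.6]))] T [(0.94, array([424., 254.])), (0.6, array([448.3, 357.1]))]
ring_centre S [(0.95, array([272.4, 375.6])), (0.62, array([155.2, 360. ]))] T [(0.86, array([438.2, 239.6])), (0.86, array([463. , 353.6]))]
tube_rack S [(0.8, array([382.8, 354.7]))] T [(0.71, array([365.7, 164.6]))]
specimen_pot S [(0.6, array([346.8, 292.3]))] T [(0.77, array([313.1, 218.3]))]
dropper_bottle S [(0.67, array([252.9, 253.3]))] T [(0.66, array([310.9, 324. ])), (0.55, array([439.9, 239.8]))]
[[ 9.25222748e-01 -3.58330005e-01  1.24749647e-01  6.84289805e+02]
 [ 3.79390963e-01  8.78071494e-01 -2.91638387e-01 -2.90305439e+02]
 [-5.03632415e-03  3.17159359e-01  9.48358886e-01  1.04348548e+03]
 [ 0.00000000e+00  0.00000000e+00  0.00000000e+00  1.00000000e+00]] [[ 2.46435100e-02  9.84002368e-01 -1.76442732e-01  3.84519092e+02]
 [-9.99692701e-01  2.47303255e-02 -1.70728577e-03 -5.59789752e+01]
 [ 2.68351296e-03  1.76430585e-01  9.84309427e-01  1.28306238e+03]
 [ 0.00000000e+00  0.00000000e+00  0.00000000e+00  1.00000000e+00]]
```

View pics/side.png

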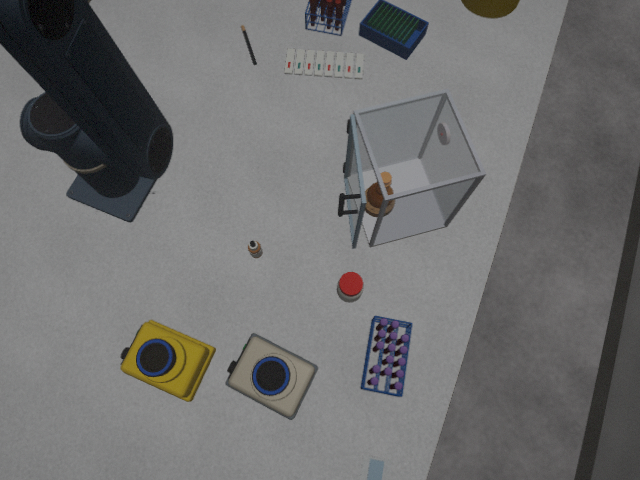

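View pics/top.png

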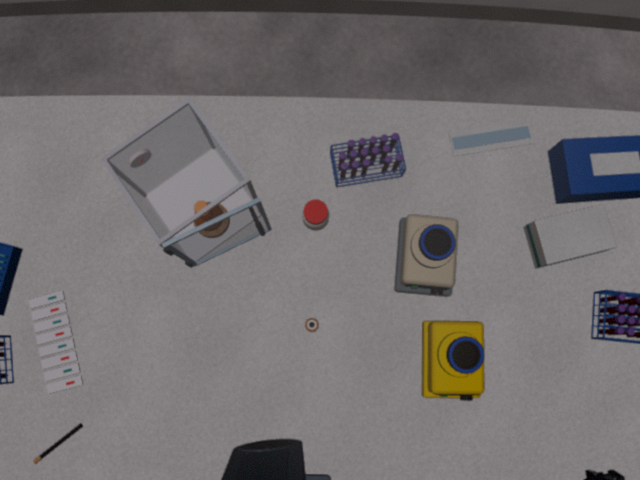

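Side: the beige mixer is at (272,376) with a yellow look-alike at (155,358). The clear cabinet is at (410,165), its handle at (340,203) and the flask at (379,200). The pot is at (350,285), the dropper at (254,248), and the purple-capped rack at (386,355); the red-tubed rack at (327,12) is a look-alike. Top: beige mixer (436,242), yellow mixer (465,354). I choose the beige mixer and check the cabinet in a close crop.

```bash
python3 - <<'E'
from h import *
a=cv2.imread("pics/side.png")[80:260,320:500]; b=cv2.imread("pics/top.png")[90:275,95:280]
c=np.hstack([cv2.resize(a,(400,400),interpolation=3),cv2.resize(b,(400,400),interpolation=3)]);cv2.imwrite("pics/crop.png",c)
a=cam("side");b=cam("top")
def pr(n,ua,ub): X,e=tri(a,ua,b,ub); print(n,X.round(1),round(e,1))
pr("handle",(339.4,202.1),(260.8,226.4))
print("handle S/T at255",atz(a,(339.4,202.1),255),atz(b,(260.8,226.4),255))
pr("ring",(272.4,375.6),(438.2,239.6)); print(atz(a,(272.4,375.6),150),atz(b,(438.2,239.6),150))
pr("flask",(379,196.9),(215.6,217.8)); print(atz(a,(379,196.9),21),atz(b,(215.6,217.8),21))
for n,u,v,z in [("pot",(350,280),(316,210),72),("drop",(252,243),(312,324),79),("rack",(390,355),(367,160),100)]: print(n,atz(a,u,z).round(),atz(b,v,z).round())
E
```

```text
handle [585.1  47.6 245.6] 0.1
handle S/T at255 [586.33034279  43.65527486 255.        ] [583.25693957  46.62402213 255.        ]
ring [ 585.9 -294.9  154.9] 3.8
[ 586.55284267 -293.406077    150.        ] [ 585.70903416 -297.56484393  150.        ]
flask [640.5 167.5  65.7] 10.6
[642.50870126 192.61462181  21.        ] [645.56115492 172.06116848  21.        ]
pot [653. -44.  72.] [657. -52.  72.]
drop [419. -49.  79.] [415. -50.  79.]
rack [ 786. -166.  100.] [ 763. -158.  100.]
```

View pics/crop.png

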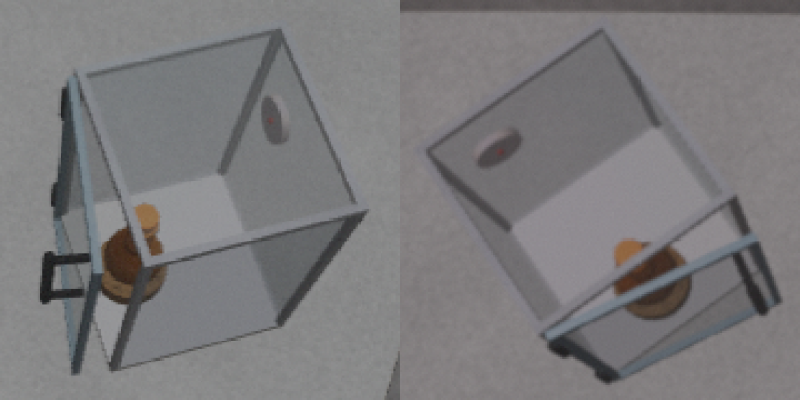

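The crop shows the round amber flask with its orange stopper in the cork ring, near the open front. The door is slightly ajar, hinged on the left, with its handle on the right. Next I fit the cabinet pose to its roof corners.

```bash
python3 - <<'E'
from h import *
from scipy.optimize import least_squares
a=cam("side");b=cam("top")
loc=np.array([[-100,100],[100,100],[100,-100],[-100,-100]])
# order FL, BL, BR, FR
S=np.array([[75,72],[281,30],[367,210],[147,262]])/2.2222+[320,80]
T=np.array([[145,330],[27,152],[202,28],[335,197]])/2.1622+[95,90]
def cab(q,l,z): c,s=np.cos(q[2]),np.sin(q[2]); return [q[0]+c*l[0]-s*l[1],q[1]+s*l[0]+c*l[1],z]
def f(q): return np.concatenate([proj(p,cab(q,l,280))-u for p,U in((a,S),(b,T)) for l,u in zip(loc,U)])
r=least_squares(f,[680,130,.5]);q=r.x;print(q,r.fun.round(1))
H=np.array(cab(q,(-100,100),255))
hs=np.array([585,46.])
print("hinge",H)
# door angle fit using handle pixels
def hp(th,o=3):
    # door rotates clockwise seen from above about hinge, at (-100,100)
    l=np.array([-35.,-172.]); c,s=np.cos(-th),np.sin(-th)
    return cab(q,(-100+c*l[0]-s*l[1],100+s*l[0]+c*l[1]),255)
for th in np.arange(0,.6,.05): print(th.round(2),np.round(hp(th)), proj(a,hp(th)).round(), proj(b,hp(th)).round())
for th in (1.35,1.5,1.6,1.8): print(th,np.round(hp(th)))
def local(x,y): c,s=np.cos(q[2]),np.sin(q[2]); d=np.array([x,y])-q[:2]; return (c*d[0]+s*d[1]).round(1),(-s*d[0]+c*d[1]).round(1)
# flask stopper top z=147
for p,u in((a,(320+149/2.222,80+213/2.222)),(b,(95+229/2.162,90+247/2.162))):
    X=atz(p,u,147); print("stopper",X.round(1),local(*X[:2]))
for p,u in((a,(320+131/2.222,80+285/2.222)),(b,(95+257/2.162,90+288/2.162))):
    X=atz(p,u,22); print("cork",X.round(1),local(*X[:2]))
o=ctrl.trace(a,"mixer_ring");o2=ctrl.trace(b,"mixer_ring")
for p,oo in((a,o),(b,o2)):
    for d in oo[:3]:
        ys,xs=np.nonzero(d["mask"]); print(d["score"],xs.mean(),ys.mean(),len(xs),atz(p,(xs.mean(),ys.mean()),145).round(1))
E
```

```text
[6.80905725e+02 2.04139055e+02 6.62730460e-01] [-2.5 -0.1 -0.3 -4.1 -0.8  0.9 -3.   4.  -1.8  2.4 -5.8 -1.5  2.1 -6.
  2.  -1.5]
hinge [540.54704444 221.4434139  255.        ]
0.0 [619.  64. 255.] [359. 199.] [252. 207.]
0.05 [611.  61. 255.] [355. 199.] [254. 211.]
0.1 [603.  57. 255.] [350. 199.] [255. 216.]
0.15 [594.  54. 255.] [345. 199.] [257. 220.]
0.2 [586.  52. 255.] [341. 198.] [258. 225.]
0.25 [577.  50. 255.] [336. 198.] [259. 229.]
0.3 [569.  48. 255.] [332. 197.] [260. 234.]
0.35 [560.  47. 255.] [327. 196.] [260. 239.]
0.4 [551.  46. 255.] [323. 195.] [260. 244.]
0.45 [543.  46. 255.] [318. 193.] [260. 249.]
0.5 [534.  46. 255.] [314. 192.] [260. 253.]
0.55 [525.  47. 255.] [310. 190.] [259. 258.]
1.35 [404. 111. 255.]
1.5 [389. 132. 255.]
1.6 [381. 148. 255.]
1.8 [370. 181. 255.]
stopper [646.9 187.4 147. ] (np.float64(-37.1), np.float64(7.7))
stopper [646.8 180.8 147. ] (np.float64(-41.2), np.float64(2.6))
cork [652.7 163.6  22. ] (np.float64(-47.2), np.float64(-14.6))
cork [633.  175.1  22. ] (np.float64(-55.7), np.float64(6.6))
0.87 270.8598615916955 375.84429065743944 1156 [ 583.5 -295.   145. ]
0.86 155.31909547738692 357.6139028475712 1194 [ 361.9 -349.8  145. ]
0.89 436.5826251180359 242.1322001888574 1059 [ 581.4 -295.3  145. ]
0.77 465.26655052264806 354.8353658536585 1148 [ 359.2 -350.9  145. ]
```

```bash
cat > plan.py <<'E'
from h import *
def down(yaw): # yaw = angle of tool x in world
    c,s=np.cos(yaw),np.sin(yaw); return np.array([[c,s,0],[s,-c,0],[0,0,-1.]])
def cur():
    s=ctrl.observe(); return np.array(s["position"]),R.from_quat(s["ee_rot"]).as_matrix()
def plan(wps,start=None):
    p,M=start or cur()
    for q,N in wps:
        q=np.array(q,float); d=M.T@(q-p); r=R.from_matrix(M.T@N).as_rotvec()
        print("%.0f %.0f %.0f %.3f %.3f %.3f"%(*d,*r), "| rows>=",int(np.ceil(max(np.linalg.norm(d)/60,np.linalg.norm(r)/.185)))); p,M=q,N
E
python3 - <<'E'
from plan import *
s=np.array([133,-508]);e=np.array([560,30.])
plan([(list(s+(e-s)*k/4)+[z],down(.257+3.34*k/4)) for k,z in((1,470),(2,490),(3,490),(4,490))])
E
```

```text
137 -103 -65 -0.000 0.000 -0.835 | rows>= 5
169 33 -20 0.000 0.000 -0.835 | rows>= 5
89 147 0 0.000 0.000 -0.835 | rows>= 5
-49 164 0 0.000 0.000 -0.835 | rows>= 5
```

```bash
python3 -m handwheel '137 -103 -65 0 0 -.835;137 -103 -65 0 0 -.835;137 -103 -65 0 0 -.835;137 -103 -65 0 0 -.835;137 -103 -65 0 0 -.835'
python3 -m handwheel '169 33 -20 0 0 -.835;169 33 -20 0 0 -.835;169 33 -20 0 0 -.835;169 33 -20 0 0 -.835;169 33 -20 0 0 -.835'
python3 -m handwheel '89 147 0 0 0 -.835;89 147 0 0 0 -.835;89 147 0 0 0 -.835;89 147 0 0 0 -.835;89 147 0 0 0 -.835'
python3 -m handwheel '-49 164 0 0 0 -.835;-49 164 0 0 0 -.835;-49 164 0 0 0 -.835;-49 164 0 0 0 -.835;-49 164 0 0 0 -.835'
python3 - <<'E'
from plan import *
s=ctrl.observe();print(np.round(s["joints"],2),cur())
w=cam("wrist");save(w,"w1.png")
for n in ("door_handle","door_hinge","flask","cork_ring"):
    m=mk(w,n,2);print(n,m)
    for _,u in m: print(atz(w,u,255 if 'door' in n else 21))
E
```

```text
time_s: 2.02
position: [240.3, -372.6, 470.6]
ee_rot: [0.853, 0.522, -0.0, 0.001]
wrist_force: [1.4, -0.9, -0.3]
width: 1.002
grasp_force: 0.0
time_s: 2.65
position: [347.4, -237.7, 490.0]
ee_rot: [0.568, 0.823, -0.0, 0.0]
wrist_force: [0.3, 0.6, 0.1]
width: 0.999
grasp_force: 0.0
time_s: 3.28
position: [454.1, -103.1, 489.6]
ee_rot: [0.186, 0.983, -0.0, -0.0]
wrist_force: [1.1, 0.4, 0.3]
width: 0.996
grasp_force: 0.0
time_s: 3.9
position: [560.4, 31.1, 489.1]
ee_rot: [-0.228, 0.974, 0.0, -0.0]
wrist_force: [-0.1, 0.3, 0.0]
width: 0.999
grasp_force: 0.0
[-0.06  0.19  0.42  1.81 -0.   -0.52] (array([560.44946051,  31.08394144, 489.12859052]), array([[-8.95949606e-01, -4.44154604e-01, -9.95458049e-04],
       [-4.44154821e-01,  8.95950051e-01, -2.45360714e-06],
       [ 8.92970471e-04,  4.39939184e-04, -9.99999505e-01]]))
door_handle [(0.76, array([334.9, 311. ]))]
[584.05862159  51.63723885 255.        ]
door_hinge [(0.8, array([601.4, 353.5])), (0.19, array([332.9, 309.4]))]
[535.55235807 222.65142683 255.        ]
[583.61633343  50.04363263 255.        ]
flask []
cork_ring []
```

View pics/w1.png

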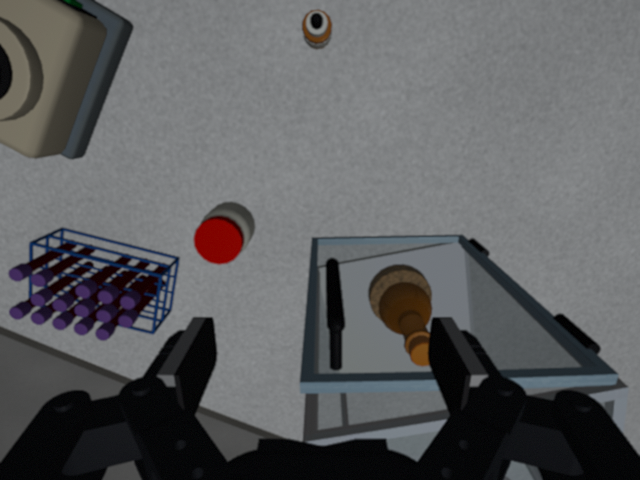

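The bar shows with its top near (335,320), and the door edge beyond it runs along row 380. Handle at (584,51) and hinge at (537,222) agree across the views: they lie about 178 mm apart against an expected 175.5. Now to centre over the bar, descend and grip.

```bash
python3 -m handwheel '-30 6 0 0 0 0;-30 6 0 0 0 0;-30 6 30 0 0 0;-30 6 60 0 0 0;-30 6 77 0 0 0'
python3 -m handwheel '0 0 0 0 0 0;0 0 0 0 0 0;0 0 0 0 0 0;0 0 0 0 0 0;0 0 0 0 0 0' 0.0
python3 - <<'E'
from plan import *
s=ctrl.observe();print(s["time_s"],s["width"],s["grasp_force"],s["wrist_force"],cur())
H=np.array([537,222.]); p,M=cur(); 
r=p[:2]-H; print(np.linalg.norm(r))
ang=np.arctan2(r[1],r[0]); R0=175.5
# arc from current point
H2=p[:2]-R0*np.array([np.cos(ang),np.sin(ang)]);print(H2)
yaw0=np.arctan2(M[1,0],M[0,0]); w=[]
for k in range(1,11):
    a=-0.15*k; q=H2+R0*np.array([np.cos(ang+a),np.sin(ang+a)]); w.append((list(q)+[p[2]],down(yaw0+a)))
plan(w)
E
```

```text
time_s: 4.78
position: [583.4, 48.3, 411.0]
ee_rot: [-0.225, 0.974, 0.0, -0.001]
wrist_force: [-0.5, 0.5, -0.0]
width: 1.0
grasp_force: 0.0
time_s: 5.4
position: [583.9, 50.5, 414.2]
ee_rot: [-0.226, 0.974, 0.003, 0.001]
wrist_force: [-1.9, 5.3, 3.2]
width: 0.107
grasp_force: 58.5
5.4 0.10679307827539501 58.543930649757385 [-1.90123739  5.29007251  3.20889566] (array([583.8678619 ,  50.49803155, 414.16940552]), array([[-0.89752737, -0.44095742,  0.0010789 ],
       [-0.44094514,  0.89751622,  0.00565821],
       [-0.00346336,  0.00460266, -0.99998341]]))
177.79066809163774
[537.60384899 219.79035598]
25 7 -0 0.005 0.003 0.150 | rows>= 1
25 7 0 0.000 0.000 0.150 | rows>= 1
25 7 0 0.000 0.000 0.150 | rows>= 1
25 7 0 0.000 0.000 0.150 | rows>= 1
25 7 0 0.000 0.000 0.150 | rows>= 1
25 7 0 0.000 0.000 0.150 | rows>= 1
25 7 0 0.000 0.000 0.150 | rows>= 1
25 7 0 0.000 0.000 0.150 | rows>= 1
25 7 0 0.000 0.000 0.150 | rows>= 1
25 7 0 0.000 0.000 0.150 | rows>= 1
```

```bash
python3 -m handwheel '12.5 3 0 0 0 .075;25 7 0 0 0 .15;37 12 0 0 0 .225;48.7 17.7 0 0 0 .3;48.7 17.7 0 0 0 .3'
```

```text
time_s: 6.02
position: [532.3, 44.5, 414.1]
ee_rot: [-0.079, 0.997, 0.002, 0.001]
wrist_force: [-0.1, 5.9, 3.6]
width: 0.106
grasp_force: 59.9
```

Low forces, so I continue.

```bash
python3 -m handwheel '12.5 3 0 0 0 .075;25 7 0 0 0 .15;37 12 0 0 0 .225;48.7 17.7 0 0 0 .3;48.7 17.7 0 0 0 .3'; python3 -m handwheel '12.5 3 0 0 0 .075;25 7 0 0 0 .15;37 12 0 0 0 .225;48.7 17.7 0 0 0 .3;48.7 17.7 0 0 0 .3'; python3 - <<'E'
from plan import *
p,M=cur(); r=p[:2]-[537,221.]; print(p,np.hypot(*r),np.arctan2(r[1],r[0]),np.arctan2(M[1,0],M[0,0]))
E
```

```text
time_s: 6.65
position: [482.0, 53.7, 414.1]
ee_rot: [0.071, 0.997, 0.001, 0.002]
wrist_force: [0.6, 2.5, 4.9]
width: 0.108
grasp_force: 60.0
time_s: 7.28
position: [436.3, 77.3, 414.1]
ee_rot: [0.219, 0.976, -0.001, 0.001]
wrist_force: [-2.4, -2.4, 7.6]
width: 0.106
grasp_force: 60.2
[436.27448114  77.26002094 414.09915783] 175.51869338607708 -2.1820242029343913 2.6993743453195997
```

```bash
python3 -m handwheel '12.5 3 0 0 0 .075;25 7 0 0 0 .15;37 12 0 0 0 .225;48.7 17.7 0 0 0 .3;48.7 17.7 0 0 0 .3'; python3 -m handwheel '12.5 3 0 0 0 .075;25 7 0 0 0 .15;37 12 0 0 0 .225;48.7 17.7 0 0 0 .3;48.7 17.7 0 0 0 .3'; python3 - <<'E'
from plan import *
from scipy.optimize import least_squares
P=np.array([[583.9,50.5],[532.3,44.5],[482,53.7],[436.3,77.3]]+[list(cur()[0][:2])])
print(least_squares(lambda q:np.hypot(*(P-q[:2]).T)-175.5,[537,221]).x)
p,M=cur(); r=p[:2]-[537,221.]; print(p,np.hypot(*r),np.arctan2(r[1],r[0]),np.arctan2(M[1,0],M[0,0]))
E
```

```text
time_s: 7.9
position: [398.9, 113.8, 414.1]
ee_rot: [0.363, 0.932, -0.003, -0.0]
wrist_force: [-8.1, -4.2, 9.5]
width: 0.106
grasp_force: 60.7
time_s: 8.52
position: [373.7, 160.0, 414.0]
ee_rot: [0.498, 0.867, -0.004, -0.002]
wrist_force: [-13.6, -5.5, 12.5]
width: 0.108
grasp_force: 61.2
[538.56382795 219.92946817]
[373.66978907 160.03136976 414.04395278] 174.338554763204 -2.7843268625406257 2.0999826707685108
```

```bash
python3 -m handwheel '0 0 0 0 0 0;0 0 0 0 0 0;0 0 0 0 0 0;0 0 0 0 0 0' 1.0
python3 -m handwheel '0 0 -30 0 0 0;0 0 -70 0 0 0;0 0 -100 0 0 0'
python3 - <<'E'
from plan import *
print(np.round(ctrl.observe()["joints"],2))
a=cam("side");b=cam("top")
for n in ("door_handle","door_hinge","flask","cork_ring","cabinet"): print(n,mk(a,n,2),mk(b,n,2))
x=cv2.resize(a["color"][80:280,280:500],(440,400),interpolation=3);y=cv2.resize(b["color"][90:290,95:275],(360,400),interpolation=3)
cv2.imwrite("pics/open.png",np.hstack([x,y])[:,:,::-1])
for p in(a,b):
    for d in ctrl.trace(p,"flask")[:2]: 
        ys,xs=np.nonzero(d["mask"]); print("flask mask",d["score"],xs.min(),xs.max(),ys.min(),ys.max(),xs.mean(),ys.mean())
E
```

```text
time_s: 9.02
position: [376.4, 160.6, 412.4]
ee_rot: [0.499, 0.867, -0.0, -0.0]
wrist_force: [-0.1, 0.2, 0.2]
width: 0.939
grasp_force: 0.0
time_s: 9.4
position: [376.1, 160.7, 514.2]
ee_rot: [0.499, 0.867, 0.0, 0.001]
wrist_force: [0.5, 0.1, -0.1]
width: 1.003
grasp_force: 0.0
[ 0.24 -0.19  0.1   1.86 -0.    1.28]
door_handle [(0.84, array([262.5, 122.8]))] [(0.68, array([194.3, 342.7]))]
door_hinge [(0.71, array([350.2, 117. ]))] []
flask [(0.53, array([381.4, 198.7]))] [(0.93, array([213.9, 218.3]))]
cork_ring [] [(0.57, array([213.6, 218.8])), (0.53, array([209.2, 217.9]))]
cabinet [(0.69, array([264.8, 119.1]))] []
flask mask 0.68 248 262 241 257 255.1776649746193 248.7715736040609
flask mask 0.53 367 382 182 207 374.75084175084174 195.35016835016836
flask mask 0.82 195 223 206 230 210.43035343035342 219.1018711018711
```

View pics/open.png

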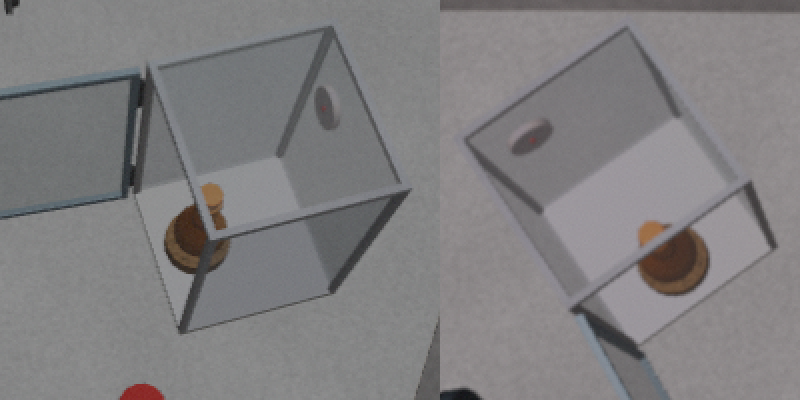

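The door stands wide open (about 1.65 rad) with clear corners in both views. I refit the cabinet and flask.

```bash
python3 - <<'E'
from h import *
from scipy.optimize import least_squares
a=cam("side");b=cam("top")
C=dict(FL=(-100,100),BL=(100,100),BR=(100,-100),FR=(-100,-100))
S=[("FL",280,150,65),("BL",280,331,27),("BR",280,408,188),("FR",280,212,239),("FR",0,182,333),("BR",0,332,293),("FL",0,136,193)]
T=[("FL",280,135,308),("BL",280,25,139),("BR",280,188,28),("FR",280,309,182),("FR",0,335,247),("FL",0,202,355)]
def cab(q,l,z): c,s=np.cos(q[2]),np.sin(q[2]); return [q[0]+c*l[0]-s*l[1],q[1]+s*l[0]+c*l[1],z]
def f(q): return np.concatenate([proj(a,cab(q,C[n],z))-[280+x/2,80+y/2] for n,z,x,y in S]+[proj(b,cab(q,C[n],z))-[95+x/2,90+y/2] for n,z,x,y in T])
r=least_squares(f,[680,190,.6],loss="soft_l1");q=r.x;print(q,r.fun.round(1)); print("hinge",cab(q,(-100,100),0))
def local(x,y): c,s=np.cos(q[2]),np.sin(q[2]); d=np.array([x,y])-q[:2]; return (c*d[0]+s*d[1]).round(1),(-s*d[0]+c*d[1]).round(1)
for nm,p,u,z in (("stop",a,(280+212/2,80+192/2),147),("stop",b,(95+211/2,90+229/2),147),("cork",b,(95+234/2,90+262/2),20),("org",b,(213.9,218.3),21),("org",a,(381.4,198.7),21)):
    X=atz(p,u,z);print(nm,X.round(1),local(*X[:2]))
E
```

```text
[6.80658402e+02 2.06094914e+02 6.69810817e-01] [-3.8 -0.7  0.3 -5.1  0.7  0.  -2.1  1.7 -2.4  1.6 -0.2  0.1 -3.8  0.1
 -2.7  1.2 -6.9 -0.1 -0.  -7.   1.4 -1.9  1.7 -0.8 -3.6 -2.3]
hinge [np.float64(540.1807200194432), np.float64(222.4050577174628), 0]
stop [644.9 186.2 147. ] (np.float64(-40.4), np.float64(6.6))
stop [646.2 181.7 147. ] (np.float64(-42.2), np.float64(2.2))
cork [638.3 179.9  20. ] (np.float64(-49.5), np.float64(5.8))
org [644.3 175.8  21. ] (np.float64(-47.3), np.float64(-1.2))
org [649.6 190.3  21. ] (np.float64(-34.1), np.float64(6.9))
```

```bash
cat >> plan.py <<'E'
def fwd(yaw,pitch): # tool z forward along yaw, pitched down; tool y left
    z=np.array([np.cos(yaw)*np.cos(pitch),np.sin(yaw)*np.cos(pitch),-np.sin(pitch)]); y=np.array([-np.sin(yaw),np.cos(yaw),0]); return np.c_[np.cross(y,z),y,z]
def mid(A,B,t): return A@R.from_rotvec(R.from_matrix(A.T@B).as_rotvec()*t).as_matrix()
E
python3 - <<'E'
from plan import *
print(ctrl.camera("top")["shot"],np.round(ctrl.camera("wrist")["T_tool_cam"],2))
p,M=cur(); N=fwd(.66,.35); print(N, R.from_matrix(M.T@N).magnitude())
F=np.array([644,182,109.]); q=F-265*N[:,2]; print(q)
plan([([385,60,500],mid(M,N,.4)),([410,10,400],mid(M,N,.8)),(q+[0,0,10],N)])
E
```

```text
12 [[ 0.000e+00  9.400e-01  3.300e-01  8.510e+01]
 [ 1.000e+00 -0.000e+00  0.000e+00 -8.000e-02]
 [ 0.000e+00  3.300e-01 -9.400e-01  3.059e+01]
 [ 0.000e+00  0.000e+00  0.000e+00  1.000e+00]]
[[-0.2708866  -0.61311685  0.74209715]
 [-0.21023642  0.78999223  0.57594524]
 [-0.93937271  0.         -0.34289781]] 2.0022807901395407
[447.34425641  29.37451126 199.86791898]
-92 -43 13 -0.410 -0.359 -0.587 | rows>= 5
2 -63 96 -0.410 -0.359 -0.587 | rows>= 5
137 -28 135 -0.205 -0.179 -0.293 | rows>= 4
```

```bash
python3 -m handwheel '-92 -43 13 -.41 -.359 -.587;-92 -43 13 -.41 -.359 -.587;-92 -43 13 -.41 -.359 -.587;-92 -43 13 -.41 -.359 -.587;-92 -43 13 -.41 -.359 -.587'
python3 -m handwheel '2 -63 96 -.41 -.359 -.587;2 -63 96 -.41 -.359 -.587;2 -63 96 -.41 -.359 -.587;2 -63 96 -.41 -.359 -.587;2 -63 96 -.41 -.359 -.587'
python3 - <<'E'
from plan import *
print(np.round(ctrl.observe()["joints"],2))
N=fwd(.66,.35);F=np.array([644,182,109.]); q=F-265*N[:,2]; plan([(q+[0,0,10],N)])
E
```

```text
time_s: 10.92
position: [384.3, 59.3, 499.9]
ee_rot: [0.211, 0.94, 0.086, 0.252]
wrist_force: [0.1, -0.2, 0.3]
width: 1.001
grasp_force: 0.0
time_s: 11.55
position: [409.5, 8.9, 398.2]
ee_rot: [-0.109, 0.866, 0.158, 0.462]
wrist_force: [0.2, -0.2, 0.7]
width: 1.0
grasp_force: 0.0
[-0.37 -0.84 -0.76  0.82  0.67 -0.31]
136 -26 135 -0.205 -0.179 -0.292 | rows>= 4
```

```bash
python3 -m handwheel '136 -26 135 -.205 -.179 -.292;136 -26 135 -.205 -.179 -.292;136 -26 135 -.205 -.179 -.292;136 -26 135 -.205 -.179 -.292;136 -26 135 -.205 -.179 -.292'
python3 - <<'E'
from plan import *
print(np.round(ctrl.observe()["joints"],2),cur())
w=cam("wrist");save(w,"w2.png")
for n in ("flask","cork_ring"): print(n,mk(w,n,2))
for d in ctrl.trace(w,"flask")[:2]:
    ys,xs=np.nonzero(d["mask"]);print(d["score"],xs.min(),xs.max(),ys.min(),ys.max())
    for r in range(ys.min(),ys.max(),10): print(r,xs[ys==r].min(),xs[ys==r].max(),end="; ")
F=np.array([644,182,0.]);
for z in (21,53,106,147): print(z,proj(w,F+[0,0,z]).round())
E
```

```text
time_s: 12.18
position: [447.9, 29.9, 212.2]
ee_rot: [-0.266, 0.775, 0.185, 0.542]
wrist_force: [0.5, 0.8, 0.8]
width: 1.0
grasp_force: 0.0
[-0.34 -0.55 -1.07  0.08  0.91 -0.49] (array([447.86930446,  29.87938614, 212.17224877]), array([[-2.70717002e-01, -6.12884455e-01,  7.42350961e-01],
       [-2.10548762e-01,  7.90172395e-01,  5.75583882e-01],
       [-9.39351651e-01, -4.80733008e-04, -3.42955165e-01]]))
flask [(0.81, array([326.3,  97.7]))]
cork_ring [(0.97, array([325.3,  77.8]))]
0.66 277 374 94 289
94 316 331; 104 294 358; 114 286 365; 124 281 370; 134 278 373; 144 277 374; 154 279 372; 164 283 369; 174 289 362; 184 297 354; 194 304 348; 204 306 346; 214 306 346; 224 306 346; 234 306 346; 244 306 346; 254 302 350; 264 307 345; 274 306 346; 284 305 347; 21 [322.  96.]
53 [322. 143.]
106 [322. 223.]
147 [322. 286.]
```

View pics/w2.png

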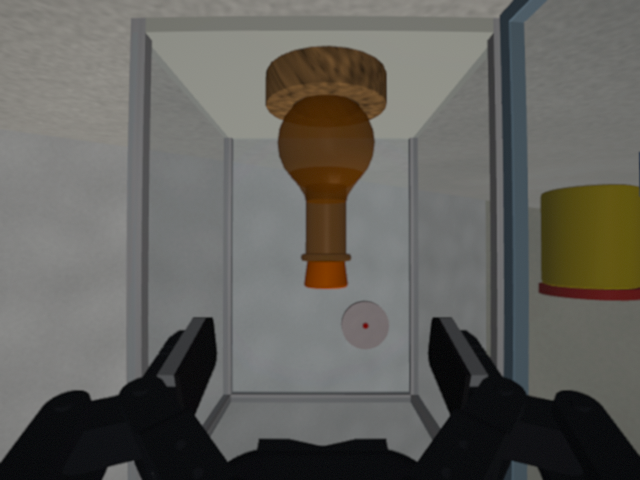

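The wrist view is upside down (image up is world down). It shows the flask centred in the open cabinet: neck at columns 306–346, stopper end at row 288, ball at row 143. It lies about 3 mm to the left of my estimate.

```bash
python3 - <<'E'
from plan import *
N=fwd(.66,.35);F=np.array([642.5,184,109.]); print(F-155*N[:,2]); plan([(F-155*N[:,2],N)])
E
```

```text
[527.47494243  94.72848772 162.14916016]
16 4 114 -0.003 0.004 0.006 | rows>= 2
```

```bash
python3 -m handwheel '8 4 0 0 0 .006;12 4 40 0 0 .006;16 4 75 0 0 .006;16 4 100 0 0 .006;16 4 114 0 0 .006'
python3 - <<'E'
from plan import *
print(np.round(ctrl.observe()["joints"],2));w=cam("wrist")
F=np.array([642.5,184,109.]);p,M=cur();print(p,M.T@(F-p))
for d in ctrl.trace(w,"flask")[:1]:
    ys,xs=np.nonzero(d["mask"]);print(d["score"],xs.min(),xs.max(),ys.min(),ys.max())
    for r in range(ys.min(),ys.max(),20): print(r,xs[ys==r].min(),xs[ys==r].max(),end="; ")
for z in (21,53,109,147): print(z,proj(w,F*[1,1,0]+[0,0,z]).round())
E
```

```text
time_s: 13.0
position: [525.6, 96.1, 156.4]
ee_rot: [-0.263, 0.776, 0.188, 0.541]
wrist_force: [0.5, -0.7, 1.9]
width: 1.0
grasp_force: 0.0
[-0.13 -0.12 -0.94 -0.34  0.73 -0.32]
[525.95800211  96.38562216 156.33787045] [ -5.70126075  -2.31079859 153.17097078]
0.9 230 398 137 445
137 309 322; 157 253 375; 177 239 388; 197 233 396; 217 231 398; 237 234 395; 257 242 386; 277 259 370; 297 274 357; 317 282 350; 337 281 349; 357 281 350; 377 281 350; 397 281 351; 417 275 355; 437 281 350; 21 [314. 132.]
53 [315. 214.]
109 [315. 358.]
147 [316. 455.]
```

```bash
python3 -m handwheel '-4 -2 1 0 0 0;-4 -2 1 0 0 0'
python3 -m handwheel '0 0 0 0 0 0;0 0 0 0 0 0;0 0 0 0 0 0;0 0 0 0 0 0;0 0 0 0 0 0' 0.0
python3 - <<'E'
from plan import *
p,M=cur();print(p,M.T@[0,0,22])
E
```

```text
time_s: 13.35
position: [528.7, 94.7, 161.5]
ee_rot: [-0.263, 0.776, 0.187, 0.542]
wrist_force: [0.1, -0.6, 0.1]
width: 1.002
grasp_force: 0.0
time_s: 13.98
position: [528.3, 95.1, 160.1]
ee_rot: [-0.263, 0.776, 0.187, 0.541]
wrist_force: [-0.3, -0.6, 0.6]
width: 0.296
grasp_force: 58.6
[528.29417375  95.11965739 160.11920056] [-20.65953487   0.13233707  -7.56082705]
```

```bash
python3 -m handwheel '-10 0 -4 0 0 0;-20.7 0 -7.6 0 0 0;-20.7 0 -7.6 0 0 0'
python3 -m handwheel '7 0 -19 0 0 0;20 0 -55 0 0 0;34 0 -94 0 0 0;48 0 -130 0 0 0;55 0 -150 0 0 0'
python3 -m handwheel '0 0 0 0 0 0;0 0 0 0 0 0'
python3 - <<'E'
from plan import *
print(np.round(ctrl.observe()["joints"],2),cur());w=cam("wrist");save(w,"w3.png")
b=cam("top");print([ (d["score"],np.round(d["box"],3)) for d in ctrl.trace(b,"flask")[:2]])
print(mk(w,"flask",2))
for d in ctrl.trace(w,"flask")[:1]:
    ys,xs=np.nonzero(d["mask"]);print(d["score"],xs.min(),xs.max(),ys.min(),ys.max())
    for r in range(ys.min(),ys.max(),20): print(r,xs[ys==r].min(),xs[ys==r].max(),end="; ")
E
```

```text
time_s: 14.35
position: [529.1, 95.0, 184.3]
ee_rot: [-0.263, 0.775, 0.186, 0.543]
wrist_force: [0.9, -0.6, -2.6]
width: 0.3
grasp_force: 58.9
time_s: 14.98
position: [400.6, -3.1, 181.4]
ee_rot: [-0.262, 0.777, 0.187, 0.541]
wrist_force: [-0.7, 0.1, -1.9]
width: 0.298
grasp_force: 59.3
time_s: 15.22
position: [402.2, -2.6, 182.4]
ee_rot: [-0.263, 0.776, 0.187, 0.542]
wrist_force: [-0.3, -0.4, -1.7]
width: 0.301
grasp_force: 59.5
[-0.49 -0.65 -1.16  0.22  1.03 -0.65] (array([402.15744597,  -2.61016102, 182.39258532]), array([[-0.27479141, -0.61052288,  0.74279976],
       [-0.20609659,  0.79198385,  0.57470494],
       [-0.93915594,  0.00483548, -0.34345704]]))
[(0.69, array([0.369, 0.544, 0.04 , 0.052])), (0.49, array([0.262, 0.514, 0.109, 0.202]))]
[(0.83, array([319.5, 121.7]))]
0.88 237 406 118 445
118 317 325; 138 268 375; 158 251 393; 178 241 402; 198 237 406; 218 238 404; 238 245 397; 258 256 385; 278 272 371; 298 285 359; 318 288 356; 338 288 355; 358 287 356; 378 288 355; 398 287 357; 418 288 354; 438 289 357;
```

View pics/w3.png

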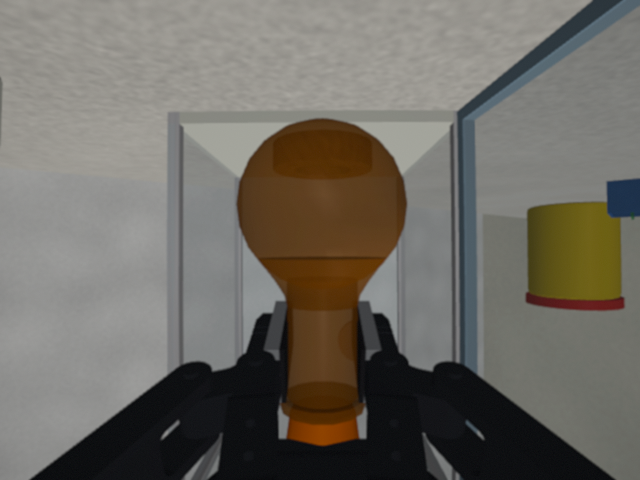

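The flask is held upright by its neck, at columns 288–356, and is out in front of the cabinet. The open door is on the right at column 465. Now the transit to the beige mixer.

```bash
python3 - <<'E'
from plan import *
plan([([420,-30,245],fwd(.65,.345)),([440,-110,320],fwd(.1,.345)),([455,-232,330],fwd(-.45,.345))])
E
```

```text
-59 -33 -24 0.010 -0.006 -0.003 | rows>= 2
-60 -76 -56 0.518 -0.000 0.186 | rows>= 3
-10 -123 -1 0.518 0.000 0.186 | rows>= 3
```

```bash
python3 -m handwheel '-25 -14 -10 0.01 -.006 0;-59 -33 -24 0.01 -.006 0;-59 -33 -24 0.01 -.006 0;-59 -33 -24 .01 -.006 0'
python3 -m handwheel '-20 -25 -18 .17 0 .06;-40 -50 -37 .34 0 .12;-60 -76 -56 .518 0 .186;-60 -76 -56 .518 0 .186'
python3 -m handwheel '-3 -40 0 .17 0 .06;-6 -80 0 .34 0 .12;-10 -123 -1 .518 0 .186;-10 -123 -1 .518 0 .186;-10 -123 -1 .518 0 .186'
python3 - <<'E'
from plan import *
print(np.round(ctrl.observe()["joints"],2))
p,M=cur();print(p,np.arctan2(M[1,2],M[0,2]),np.arcsin(-M[2,2]),M[2,1])
a=cam("side");b=cam("top");w=cam("wrist");save(w,"w4.png")
for n in ("flask","ring_centre"): print(n,mk(a,n,3),mk(b,n,3),mk(w,n,3))
x=cv2.resize(a["color"][300:440,200:360],(400,350),interpolation=3);y=cv2.resize(b["color"][170:310,350:510],(400,350),interpolation=3)
cv2.imwrite("pics/ring.png",np.hstack([x,y])[:,:,::-1])
E
```

```text
time_s: 15.98
position: [420.2, -29.9, 244.3]
ee_rot: [-0.259, 0.776, 0.185, 0.544]
wrist_force: [0.3, 0.2, -1.3]
width: 0.3
grasp_force: 59.5
time_s: 16.48
position: [440.6, -110.6, 321.5]
ee_rot: [-0.04, 0.817, 0.028, 0.575]
wrist_force: [-0.0, 0.5, -1.8]
width: 0.3
grasp_force: 59.7
time_s: 17.1
position: [454.6, -231.7, 326.2]
ee_rot: [0.184, 0.8, -0.126, 0.557]
wrist_force: [-0.5, -0.5, -2.3]
width: 0.295
grasp_force: 60.0
[-0.66 -0.62 -0.91  0.06  0.2  -0.07]
[ 454.6306417  -231.69266479  326.188391  ] -0.44864085893616884 0.3541466639102806 0.0029700821590304127
flask [(0.6, array([270.3, 372.8]))] [(0.74, array([441.6, 234.4]))] []
ring_centre [(0.88, array([153.3, 357.7])), (0.71, array([274.3, 376.4]))] [(0.83, array([465.5, 355.5])), (0.65, array([437.8, 239.6]))] [(0.86, array([315.1,  22.4]))]
```

View pics/w4.png

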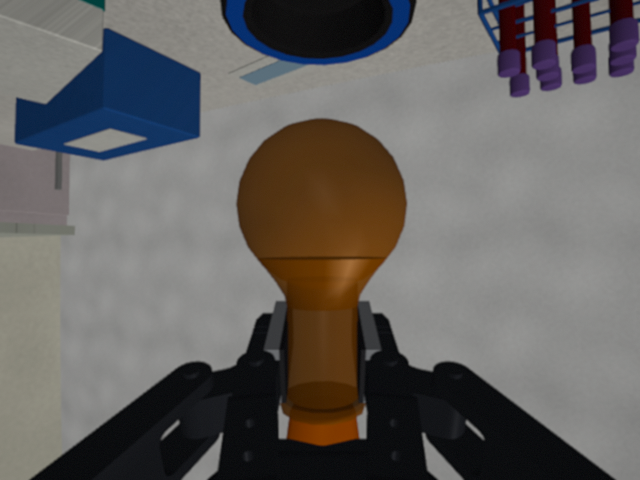

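View pics/ring.png

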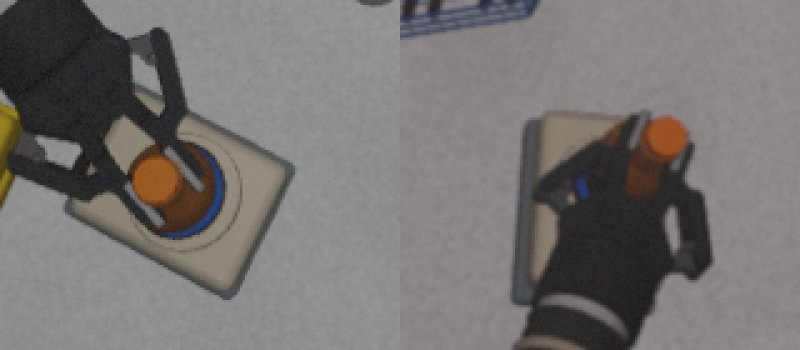

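The wrist view shows the blue ring at the top: columns 222–416, far edge at row 62. The flask hangs upright and centred at column 321. In the side view the flask is over the beige ring (272,376). Now to quantify the offset.

```bash
python3 - <<'E'
from plan import *
from scipy.optimize import least_squares
w=cam("wrist");a=cam("side");b=cam("top")
bl=cv2.cvtColor(w["color"],cv2.COLOR_RGB2HSV); m=((bl[:,:,0]>105)&(bl[:,:,0]<130)&(bl[:,:,1]>150)&(bl[:,:,2]>70)); m[80:]=0; m[:,:215]=0;m[:,430:]=0
ys,xs=np.nonzero(m); print(xs.min(),xs.max(),ys.max())
obs=np.array([[c,ys[xs==c].max()] for c in range(xs.min()+12,xs.max()-12,6)])
t=np.linspace(0,2*np.pi,361)
def f(q):
    P=np.array([proj(w,[q[0]+37*np.cos(x),q[1]+37*np.sin(x),150]) for x in t]); P=P[P[:,1]>-400]
    P=np.vstack([P,P[:1]]); cnt=P.astype(np.float32)
    return [cv2.pointPolygonTest(cnt,(float(u),float(v)),True) for u,v in obs]
r=least_squares(f,[585,-295],diff_step=1e-3);print("ring wrist",r.x,np.abs(r.fun).mean())
p,M=cur(); fh=np.array([np.cos(-.45),np.sin(-.45),0]); 
# flask from wrist: ball width & bottom
d=ctrl.trace(w,"flask")[0];ys,xs=np.nonzero(d["mask"]);print(xs.min(),xs.max(),ys.min())
B=np.array(list(p[:2]+145*fh[:2])+[p[2]-139]);print("flask nominal",B)
# sphere outline fit
ctr=lambda q: np.array([B[0],B[1],B[2]])+q
def g(q):
    c=ctr(q)+[0,0,32]; o=w["Tw"][:3,3]; 
    res=[]
    for u in ((xs.min(),ys[xs==xs.min()].mean()),(xs.max(),ys[xs==xs.max()].mean()),(xs[ys==ys.min()].mean(),ys.min())):
        _,v=ray(w,u); res.append(np.linalg.norm(np.cross(c-o,v))-32)
    return res
print("flask wrist",ctr(least_squares(g,[0,0,0]).x))
# stopper top by side/top color
for q,nm,box in((a,"S",(330,440,200,330)),(b,"T",(190,280,400,500))):
    h=cv2.cvtColor(q["color"],cv2.COLOR_RGB2HSV);r0,r1,c0,c1=box
    m=(h[:,:,0]>6)&(h[:,:,0]<18)&(h[:,:,1]>170)&(h[:,:,2]>150);s=np.zeros_like(m);s[r0:r1,c0:c1]=m[r0:r1,c0:c1]
    Y,X=np.nonzero(s);print(nm,len(X),X.mean(),Y.mean(),atz(q,(X.mean(),Y.mean()),B[2]+126).round(1))
E
```

```text
228 412 55
ring wrist [ 578.7557907  -292.97916061] 0.5638918219798548Traceback (most recent call last):
  File "<stdin>", line 15, in <module>
IndexError: list index out of range
```

```bash
python3 - <<'E'
from plan import *
from scipy.optimize import least_squares
w=cam("wrist");a=cam("side");b=cam("top")
p,M=cur(); fh=np.array([np.cos(-.45),np.sin(-.45),0]); 
B=np.array(list(p[:2]+145*fh[:2])+[p[2]-139]);print("flask nominal",B)
def g(q):
    c=B+q+[0,0,32]; o=w["Tw"][:3,3]
    return [np.linalg.norm(np.cross(c-o,ray(w,u)[1]))-32 for u in ((237,202),(406,202),(321,118.5))]
print("flask wrist",B+least_squares(g,[0,0,0]).x)
for v in((585.5,-295.5),(579,-293)):
    P=np.array([proj(w,[v[0]+37*np.cos(x),v[1]+37*np.sin(x),150]) for x in np.linspace(0,6.28,200)]);P=P[P[:,1]>0];print(v,P.max(0),P.min(0))
for q,nm,box in((a,"S",(330,440,200,330)),(b,"T",(190,280,400,500))):
    h=cv2.cvtColor(q["color"],cv2.COLOR_RGB2HSV);r0,r1,c0,c1=box
    m=(h[:,:,0]>6)&(h[:,:,0]<18)&(h[:,:,1]>170)&(h[:,:,2]>150);s=np.zeros_like(m);s[r0:r1,c0:c1]=m[r0:r1,c0:c1]
    Y,X=np.nonzero(s);print(nm,len(X),X.mean(),Y.mean(),atz(q,(X.mean(),Y.mean()),B[2]+126).round(1))
E
```

```text
flask nominal [ 585.54786495 -295.97349375  191.17757135]
flask wrist [ 586.16366661 -296.73938679  192.30740035]
(585.5, -295.5) [420.8767989   61.38747228] [2.26556152e+02 2.02523341e-01]
(579, -293) [422.6073606   54.24391692] [2.21977807e+02 1.36640767e-01]
S 213 260.6901408450704 372.3380281690141 [ 586.1 -295.3  317.2]
T 138 457.90579710144925 223.18115942028984 [ 585.5 -296.6  317.2]
```

Flask and ring axes agree within about 1 mm. I descend straight down 45 mm, then go gently.

```bash
python3 -m handwheel '14 0 5 0 0 0;28 0 10 0 0 0;38 0 14 0 0 0;42 0 15.5 0 0 0;42 0 15.5 0 0 0'
python3 -m handwheel '0 0 0 0 0 0;1.9 0 .7 0 0 0;3.8 0 1.4 0 0 0;3.8 0 1.4 0 0 0'
python3 -m handwheel '1.9 0 .7 0 0 0;3.8 0 1.4 0 0 0;3.8 0 1.4 0 0 0'
```

```text
time_s: 18.52
position: [455.3, -233.0, 285.2]
ee_rot: [0.184, 0.798, -0.129, 0.56]
wrist_force: [0.4, 0.5, -2.4]
width: 0.299
grasp_force: 60.0
time_s: 19.02
position: [455.3, -233.0, 281.4]
ee_rot: [0.184, 0.798, -0.129, 0.56]
wrist_force: [0.5, 0.1, -1.5]
width: 0.297
grasp_force: 60.0
time_s: 19.4
position: [455.7, -233.2, 278.9]
ee_rot: [0.184, 0.797, -0.129, 0.561]
wrist_force: [-2.1, 1.5, 3.1]
width: 0.295
grasp_force: 60.3
```

```bash
python3 -m handwheel '1.9 0 .7 0 0 0;3.8 0 1.4 0 0 0;3.8 0 1.4 0 0 0'
python3 -m handwheel '1.9 0 .7 0 0 0;3.8 0 1.4 0 0 0;3.8 0 1.4 0 0 0'
python3 -m handwheel '1.9 0 .7 0 0 0;2.8 0 1 0 0 0;2.8 0 1 0 0 0'
```

```text
time_s: 19.77
position: [455.8, -233.2, 274.9]
ee_rot: [0.184, 0.797, -0.129, 0.561]
wrist_force: [-4.0, 1.8, 6.6]
width: 0.299
grasp_force: 60.4
time_s: 20.15
position: [456.1, -233.4, 271.8]
ee_rot: [0.183, 0.796, -0.129, 0.562]
wrist_force: [-4.5, 2.0, 7.6]
width: 0.297
grasp_force: 60.5
time_s: 20.52
position: [456.3, -233.5, 269.8]
ee_rot: [0.183, 0.796, -0.13, 0.563]
wrist_force: [-4.6, 2.3, 9.2]
width: 0.296
grasp_force: 60.6
```

```bash
python3 -m handwheel '1.8 0 0 0 0 0;3.3 0 0 0 0 0;3.3 0 0 0 0 0'
python3 -m handwheel '1.5 0 0 0 0 0;2.3 0 0 0 0 0;2.3 0 0 0 0 0'
```

```text
time_s: 20.9
position: [455.6, -233.2, 267.8]
ee_rot: [0.183, 0.795, -0.13, 0.564]
wrist_force: [-4.8, 2.6, 9.0]
width: 0.295
grasp_force: 60.7
time_s: 21.28
position: [455.2, -233.1, 266.8]
ee_rot: [0.182, 0.794, -0.13, 0.564]
wrist_force: [-4.0, 3.5, 10.9]
width: 0.294
grasp_force: 60.8
```

```bash
python3 -m handwheel '1.5 0 0 0 0 0;2 0 0 0 0 0;2 0 0 0 0 0'
python3 -m handwheel '1 0 0 0 0 0;2 0 0 0 0 0;2 0 0 0 0 0'
```

```text
time_s: 21.65
position: [454.9, -233.0, 266.2]
ee_rot: [0.182, 0.794, -0.131, 0.565]
wrist_force: [-5.2, 3.8, 12.3]
width: 0.299
grasp_force: 60.8
time_s: 22.02
position: [454.7, -232.9, 265.7]
ee_rot: [0.181, 0.793, -0.131, 0.567]
wrist_force: [-6.4, 4.1, 13.2]
width: 0.299
grasp_force: 60.9
```

```bash
python3 - <<'E'
from plan import *
from scipy.optimize import least_squares
a=cam("side");b=cam("top");w=cam("wrist")
p,M=cur();print(p,np.arcsin(-M[2,2]),ctrl.observe()["wrist_force"])
for q,nm,box in((a,"S",(330,440,200,330)),(b,"T",(190,300,400,500))):
    h=cv2.cvtColor(q["color"],cv2.COLOR_RGB2HSV);r0,r1,c0,c1=box
    m=(h[:,:,0]>6)&(h[:,:,0]<18)&(h[:,:,1]>170)&(h[:,:,2]>150);s=np.zeros_like(m);s[r0:r1,c0:c1]=m[r0:r1,c0:c1]
    Y,X=np.nonzero(s);print(nm,len(X),X.mean(),Y.mean(),atz(q,(X.mean(),Y.mean()),127.5+126).round(1))
d=mk(b,"door_handle",1);print(d,[atz(b,u,255) for _,u in d])
x=cv2.resize(w["color"],(480,360));y=cv2.resize(a["color"][320:430,210:330],(320,293),interpolation=3)
c=np.zeros((360,800,3),np.uint8);c[:,:480]=x;c[:293,480:]=y;cv2.imwrite("pics/press.png",c[:,:,::-1])
E
```

```text
[ 454.72197033 -232.89472136  265.77696765] 0.3295450989785935 [-5.16386376  3.35898056 13.2617914 ]
S 174 265.5402298850575 374.2241379310345 [ 586.3 -295.4  253.5]
T 109 449.79816513761466 229.74311926605503 [ 586.1 -297.2  253.5]
[(0.66, array([197.6, 340.6]))] [array([375.63935678, 150.37531693, 255.        ])]
```

View pics/press.png

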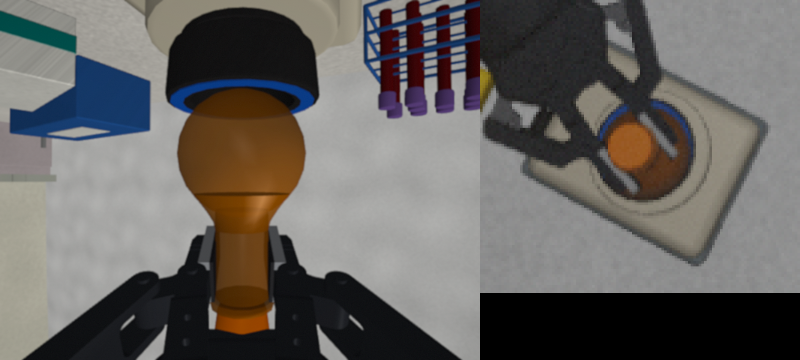

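The ball sits concentrically in the blue ring (column 242 against 241) and upright, and the door is still open. About 15 N of contact force exceeds the 12 N needed; I add a little for margin and hand in once still.

```bash
python3 -m handwheel '1.5 0 0 0 0 0;3 0 0 0 0 0;3 0 0 0 0 0;3 0 0 0 0 0'
python3 -m handwheel '0 0 0 0 0 0;0 0 0 0 0 0;0 0 0 0 0 0;0 0 0 0 0 0'
python3 - <<'E'
from plan import *
p,M=cur();print(p,np.arcsin(-M[2,2]))
E
```

```text
time_s: 22.72
position: [454.4, -232.7, 265.0]
ee_rot: [0.181, 0.792, -0.131, 0.568]
wrist_force: [-6.1, 5.0, 16.1]
width: 0.299
grasp_force: 61.1
time_s: 23.22
position: [454.4, -232.7, 265.0]
ee_rot: [0.181, 0.792, -0.131, 0.568]
wrist_force: [-6.1, 4.9, 16.3]
width: 0.297
grasp_force: 61.1
[ 454.38037216 -232.74807871  264.97661883] 0.3253502254067333
```

```bash
python3 -c "
from workcell import ctrl
print(ctrl.sign_off())"
```

```text
the job is handed in; nothing more can be done
None
```

I opened the door to about 1.65 rad and left it open, then moved the amber flask out upright and onto the beige mixer's ring. I handed the job in at about 23 s with the flask still held and pressed down at about 18 N. That force and the arm's near-stop suggest the ring is fully down, but I couldn't measure its travel directly, and the sign-off gave no verdict.

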